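# Unlock and dock the vial carriage

## Task

With the fingertips only, press the wide steel release button on the vial carriage down and, keeping it down all the way, push the carriage along its rail until it stands fully against the taller end stop; then let go so that the button springs up and locks it there. Do not grip or lift anything: the vials stay in their wells and the other things on the bench stay where they are.

Things in the scene. Friction and masses are not known exactly. Their poses are not given: they have to be found in the camera images.
- rail: Fixed aluminium loading rail: bed 130 x 360 x 12 mm; origin at the centre of its underside, z up. Its y axis is the slide direction, from the low parking stop (36 mm high, at -y) to the taller end stop (56 mm high, at +y). It is turned up to 0.45 rad either way. Bench things by its robot side and ends are under 55 mm tall; taller ones stand beyond its far side, 120 mm or more from its middle line.
- carriage (a joint): Position of the light-grey vial carriage along the rail's +y, m: 0 parked (start), 0.14 against the end stop. 100 mm wide, 160 mm long; about 2 N of friction. Locked (3 mm of play) unless the button is over 5 mm down; with the button let up it locks again every 23 mm, and at the end stop.
- release_button (a joint): Travel of the release button downward, m: 0 up, 0.008 fully down. Spring: 2 N at the top, 6 N fully down; the lock is free from 5 mm down. When let go with the carriage at the end stop (within 2 mm) it springs up by itself.
- button_top (a point): Centre of the release button's upper face: a wide ribbed steel bar, 92 mm across the rail by 34 mm along it, on the carriage's low trailing deck (deck top 60 mm above the bench). Face 70 mm above the bench when up, 62 mm when down. It rides with the carriage. 20 mm ahead of its centre (towards the end stop) an upright step, 25 mm above the deck, rises to the vial block: a face to push against.
- end_stop_face (a point): Middle of the face of the end stop, 45 mm above the bench, that the carriage's leading end meets.
- tray_top (a point): Centre of the top of the carriage's leading block (100 x 100 mm, top 85 mm above the bench), which has six wells, four with vials standing up to 104 mm above the bench; moves with the carriage.
- vial0_mid (a point): Middle (half-way up) of a loose capped vial, 22 mm across and 44 mm tall, standing in a 25 mm deep well of the carriage; its middle lies 3 mm below the block's top. To be left in its well.
- vial1_mid (a point): Middle (half-way up) of a loose capped vial, 22 mm across and 44 mm tall, standing in a 25 mm deep well of the carriage; its middle lies 3 mm below the block's top. To be left in its well.
- vial2_mid (a point): Middle (half-way up) of a loose capped vial, 22 mm across and 44 mm tall, standing in a 25 mm deep well of the carriage; its middle lies 3 mm below the block's top. To be left in its well.
- vial3_mid (a point): Middle (half-way up) of a loose capped vial, 22 mm across and 44 mm tall, standing in a 25 mm deep well of the carriage; its middle lies 3 mm below the block's top. To be left in its well.
- reagent_bottle: Bystander: closed amber glass bottle, 72 mm across, 150 mm tall. Origin at the centre of its underside. Leave it where it is.
- beaker: Bystander: open glass beaker, 68 mm across, 85 mm tall. Origin at the centre of its underside. Leave it where it is.
- jar: Bystander: white plastic jar, 60 mm across, 80 mm tall. Origin at the centre of its underside. Leave it where it is.
- screwdriver: Bystander: screwdriver lying on the bench, 170 mm long. Origin at the centre of its underside. Leave it where it is.
- tip_box: Bystander: open pipette-tip box, 80 x 115 x 50 mm. Origin at the centre of its underside. Leave it where it is.
- dish: Bystander: shallow glass dish, 90 mm across, 16 mm high. Origin at the centre of its underside. Leave it where it is.
- spare_vial: Bystander: single capped vial standing on the bench, 23 mm across, 46 mm tall. Origin at the centre of its underside. Leave it where it is.

How it is judged:
On the way, in this order (a step that is already met when the one before it is completed fails the run):
1. the release button is down while the carriage is still parked (value of joint release_button above 0.005 m and value of joint carriage below 0.02 m), for 0.05 s.
2. the carriage is half-way with the button held down (value of joint release_button above 0.004 m and value of joint carriage between 0.06 and 0.11 m), for 0.05 s.
3. the carriage is at the end stop, with the button still held down (value of joint release_button above 0.004 m and value of joint carriage above 0.136 m), for 0.1 s.
At the end, for the whole second after the job is handed in: The carriage is at rest within 4 mm of the end stop, the release button is up again (within 2 mm), and the four vials are seated in their wells (value of joint carriage above 0.136 m and value of joint release_button below 0.002 m and velocity of joint carriage between -0.01 and 0.01 m/s and z of vial0_mid in the frame of tray_top between -0.01 and 0.004 m and z of vial1_mid in the frame of tray_top between -0.01 and 0.004 m and z of vial2_mid in the frame of tray_top between -0.01 and 0.004 m and z of vial3_mid in the frame of tray_top between -0.01 and 0.004 m); the robot touches nothing.
It fails at once if the button is let up on the way between the parked place and the end stop (value of joint release_button below 0.003 m and value of joint carriage between 0.01 and 0.13 m).
It fails at once if a vial is lifted out of its well (z of any of vial0_mid, vial1_mid, vial2_mid, vial3_mid in the frame of tray_top above 0.009 m).
It fails at once if a bystander is moved more than 20 mm (distance of any of reagent_bottle, beaker, jar, screwdriver, tip_box, dish, spare_vial from where it was at the start of the episode above 0.02 m).
It also fails if it takes over 38 s, if anything falls off the work surface, if the arm or the gripper's body presses on something with over 40 N, if the wrist force passes 120 N, or if a joint passes its speed limit or range.

## Robot

A 6-joint arm with a two-finger parallel gripper is mounted at the origin on the work surface. World frame = base frame: x ahead of the robot, y to its left, z up, the work surface at z = 0. Lengths are in m, angles in rad, forces in N, time in s.
With the tool pointing down it reaches from about 0.3 to 0.85 m from the base axis. Payload 5.4 kg.
Tool frame: the origin (TCP) lies between the finger pads; the fingertips stand 22 mm ahead of it and the grasp point (between the pads) lies 3 mm ahead of it; z points along the fingers, x is the direction in which the jaws open and shut, and the axes are right-handed (so a half turn about z gives the same grasp; the last joint's range is limited). The gripper opens to 85 mm and grips with 20 to 120 N. Pads are 22 mm wide; open, the fingers measure 114 mm over their backs; the gripper's body (76 mm by 85 mm) begins 54 mm behind the grasp point. The pads swing forward as they close: fully open they stand 13 mm farther back than shut.
Start: joints at [-1.522, 0.158, 1.597, -0, 1.386, -0.21], TCP at [0.147, -0.556, 0.253] pointing down, gripper open.
Joint ranges: [-2.91, 2.91], [-0.94, 2.29], [0.18, 2.7], [-1.29, 4.43], [0.17, 2.64], [-3, 3]. Speed limits (rad/s): [2.57, 2.57, 3.14, 3.14, 3.14, 3.14].

## Interface

Orientations are given as a unit quaternion [w, x, y, z].
In Python, from plant import ctrl gives the robot as it stands. The module is installed in compiled form; this text tells all that it offers.
- The arm moves only by the tool apply_moves, never from a script. Its arguments are lists of equal length, an entry for each row: "offset": the shift along the tool's x, y, z in m, a list of three; "rot": the turn, a rotation vector about the tool's x, y, z in rad, a list of three; "grip": the opening, from -1 (shut) to 1 (fully open), so that 0 is half open. In form: {"offset": [[tx, ty, tz], ...], "rot": [[rx, ry, rz], ...], "grip": [grip, ...]}. A call has 1 to 12 rows; each row is the pose to reach, as a shift and turn from the pose measured when the call began, along the tool's axes at that moment; what a row does not reach only later rows make up. A row lasts 1/12 s, in which the tool goes at most 41.7 mm and 7.16 degrees, less where a joint would pass 70% of its speed; a pose out of reach is approached as far as the arm can. A call with a gripper value outside its range is refused whole. The fingers move at their own pace and stop on an object; the grip force is fixed at half the most. Time passes only in rows, so rows that repeat a pose let the fingers close. It gives the time, the measured TCP pose, the force and the opening at its end, in the units of the state.
- ctrl.read_state(): the state, without advancing time (a new reading comes with each control period).
- ctrl.capture(name): name is "scene" or "top"; returns the picture (400x640x3 uint8, blue, green, red); there is no depth.
- ctrl.camera_params(name): a dict with "vfov" (degrees; the focal length in pixels is half the picture's height over the tangent of half this angle, whatever the lens; pixels are square), "cx", "cy" (the principal point, pixels), "rvec" (rotation vector, rad) and "tvec" (3), from world to camera coordinates, as OpenCV has them. Camera axes: x right, y down, z forward; pixel columns grow to the right and rows downward; lengths in m; the calibration is good to about 2 mm. A picture is of the moment at which its call begins. camera_params takes no time and is no camera call.
- ctrl.job_done(): hands the job in, once; it reports no verdict.
Trained networks look in the newest picture that a camera, given by its name, has taken for a name from the list of things; names that differ only in an ending like _2 or _b are one class to them, and where a whole thing is asked for, a point or a joint stands for the part that bears it (a point fixed in the world has none). Each returns a list of dicts, best first, with "score" (0 to 1); they miss things now and then, are a little off and sometimes report something else, mostly with a low value. They report only what shows in the picture. A call takes as long as a camera call.
- ctrl.cut_out(camera, name): "region" (400x640 bool, what is visible of it) and "extent" ([left, top, width, height] in pixels, round what is visible of it).
The state is a dict: "t": time; "joint_positions": joint angles; "qvel": joint speeds; "effort": joint torques, N m; "ee_pos": TCP position; "orientation": TCP orientation; "force": force on the tool from outside, world axes, zero at the start; "wrist_torque": the same for the moment, N m; "finger_gap": finger opening in m.
Only numpy, scipy, OpenCV 4.12 (cv2) and the standard library are available. Lean on these libraries where they do the work, as an engineer would, in place of code of your own. Each camera call takes 0.05 s, during which the arm holds its last target. There are 200 camera calls.

## Working session

There is one attempt and no reset: what is moved stays moved. The work goes in short steps, Python scripts to look and compute and a tool call to move; the robot and the scene stay as the last step left them, time stands still between calls to the robot, and variables do not carry over. Pictures are saved under pics/ and viewed, on a budget of 10 in all, crops included, one or two more only if the job needs it, and the job is handed in when it is done.

Besides the shell and the picture viewer there is one more tool, called as name(argument=value, ...) on one line, values as JSON. apply_moves: Moves the arm, as the interface text tells. Its arguments: {"type":"object","properties":{"offset":{"type":"array","items":{"type":"array","items":{"type":"number"}}},"rot":{"type":"array","items":{"type":"array","items":{"type":"number"}}},"grip":{"type":"array","items":{"type":"number"}}},"required":["offset","rot","grip"]}

```bash
mkdir -p pics; python3 - <<'E'
from plant import ctrl
import cv2,numpy as np
s=ctrl.read_state();print({k:np.round(v,3) for k,v in s.items()})
for c in("scene","top"):
    im=ctrl.capture(c);cv2.imwrite(f"pics/{c}0.png",im)
    print(c,ctrl.camera_params(c))
    for n in("rail","carriage","release_button","vial0_mid","tray_top"):
        for d in ctrl.cut_out(c,n)[:4]:
            m=d["region"].astype(np.uint8);ys,xs=np.nonzero(m)
            r=cv2.minAreaRect(np.c_[xs,ys].astype(np.float32))
            print(c,n,round(d["score"],2),d["extent"],np.round([xs.mean(),ys.mean()],1),m.sum(),np.round(cv2.boxPoints(r)).tolist())
E
```

```text
{'t': np.float64(0.0), 'joint_positions': array([-1.522,  0.159,  1.598, -0.   ,  1.386, -0.21 ]), 'qvel': array([ 0.001,  0.   ,  0.001,  0.001, -0.001, -0.001]), 'effort': array([-2.0000e-03, -3.9600e+01, -3.3143e+01, -0.0000e+00,  8.0000e-03,
       -0.0000e+00]), 'ee_pos': array([ 0.147, -0.555,  0.252]), 'orientation': array([-0.001,  0.792, -0.61 , -0.001]), 'force': array([0.245, 0.587, 0.028]), 'wrist_torque': array([-0.005,  0.048, -0.007]), 'finger_gap': np.float64(0.086)}
scene {'vfov': 52.70036528872958, 'cx': 317.6252245409562, 'cy': 201.84192040455872, 'rvec': array([ 1.53355853,  1.80701894, -0.90010622]), 'tvec': array([ 0.00379273, -0.28893063,  1.51078003])}
scene rail 0.9 [216.2, 162.7, 131.3, 51.0] [280.4 188.8] 4300 [[211.0, 170.0], [343.0, 151.0], [350.0, 202.0], [218.0, 220.0]]
scene carriage 0.74 [223.3, 161.7, 62.8, 44.5] [257.2 185.2] 1707 [[222.0, 168.0], [285.0, 161.0], [289.0, 202.0], [227.0, 209.0]]
scene carriage 0.2 [213.1, 163.4, 133.3, 50.7] [280.5 188.9] 4309 [[210.0, 171.0], [343.0, 150.0], [351.0, 201.0], [218.0, 222.0]]
scene release_button 0.85 
[... 1028 characters left out ...]
 [417.0, 199.0], [437.0, 240.0], [374.0, 270.0]]
top carriage 0.94 [354.6, 200.4, 81.4, 71.6] [396.5 234.1] 2875 [[353.0, 228.0], [418.0, 199.0], [437.0, 242.0], [372.0, 271.0]]
top release_button 0.74 [396.6, 203.8, 33.5, 42.0] [412.8 226.1] 585 [[397.0, 211.0], [410.0, 204.0], [428.0, 242.0], [416.0, 248.0]]
top release_button 0.73 [305.5, 296.3, 65.8, 41.2] [347.8 311.2] 481 [[304.0, 329.0], [368.0, 294.0], [373.0, 303.0], [310.0, 339.0]]
top vial0_mid 0.66 [389.7, 246.0, 9.3, 7.9] [393.  250.9] 83 [[388.0, 247.0], [398.0, 247.0], [398.0, 255.0], [388.0, 255.0]]
top tray_top 0.57 [356.2, 199.1, 78.3, 70.3] [397.2 234.2] 2786 [[354.0, 229.0], [417.0, 199.0], [436.0, 240.0], [374.0, 270.0]]
```

View pics/top0.png

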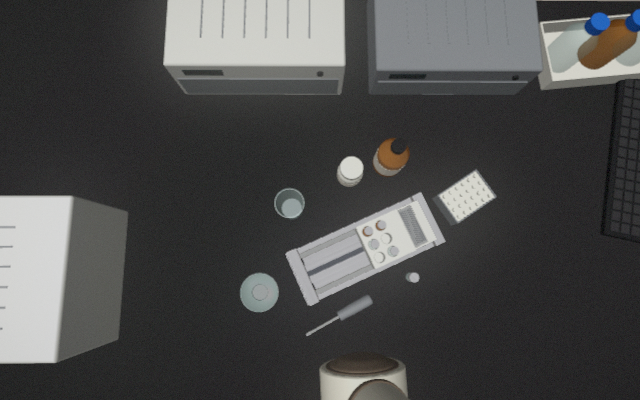

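View pics/scene0.png

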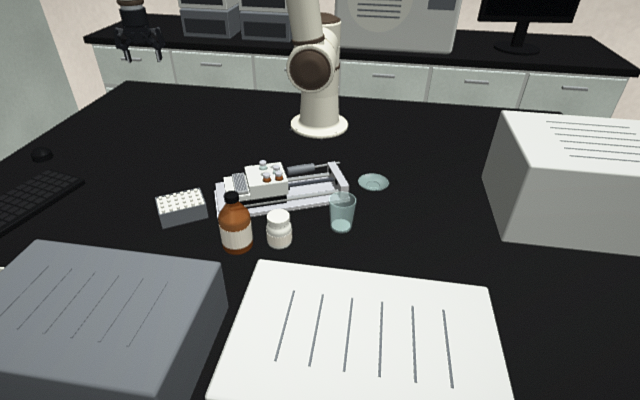

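```bash
cat > h.py <<'E'
from plant import ctrl
import cv2,numpy as np
from scipy.spatial.transform import Rotation as Ro
def cam(c):
    p=ctrl.camera_params(c);f=200/np.tan(np.radians(p["vfov"])/2)
    return np.array([[f,0,p["cx"]],[0,f,p["cy"]],[0,0,1]]),cv2.Rodrigues(p["rvec"])[0],np.array(p["tvec"])
def bp(c,uv,z):
    K,R,t=cam(c);uv=np.atleast_2d(uv).astype(float)
    d=np.c_[uv,np.ones(len(uv))]@np.linalg.inv(K).T@R;o=-R.T@t
    return o+d*((z-o[2])/d[:,2])[:,None]
def proj(c,P):
    K,R,t=cam(c);q=(np.atleast_2d(P)@R.T+t)@K.T;return q[:,:2]/q[:,2:]
E
python3 - <<'E'
from h import *
out={}
for c in("top","scene"):
    ctrl.capture(c)
    for n,z in(("release_button",.07),("vial0_mid",.095),("rail",.012)):
        for d in ctrl.cut_out(c,n)[:2]:
            ys,xs=np.nonzero(d["region"])
            w=bp(c,np.c_[xs,ys],z)[:,:2]
            r=cv2.minAreaRect(w.astype(np.float32))
            print(c,n,round(d["score"],2),w.mean(0).round(4),np.round(r[0],4),np.round(r[1],4),r[2])
im=cv2.imread("pics/top0.png")[180:320,270:460]
cv2.imwrite("pics/crop.png",cv2.resize(im,None,fx=4.2,fy=4.2,interpolation=cv2.INTER_CUBIC))
E
```

```text
top release_button 0.74 [ 0.5249 -0.0613] [ 0.525  -0.0611] [0.0142 0.0178] 44.13884735107422
top rail 0.82 [ 0.4763 -0.0298] [ 0.4788 -0.0327] [0.1369 0.3629] 24.6572265625
scene release_button 0.81 [ 0.5296 -0.129 ] [ 0.5301 -0.1296] [0.1041 0.0329] 24.676761627197266
scene release_button 0.56 [0.4602 0.2193] [0.4581 0.2188] [0.0826 0.0816] 47.92463684082031
scene vial0_mid 0.56 [ 0.4677 -0.0832] [ 0.4662 -0.0845] [0.0427 0.0162] 14.915095329284668
scene rail 0.66 [ 0.4561 -0.0357] [ 0.4363 -0.0407] [0.2457 0.3739] 20.85207748413086
```

View pics/crop.png

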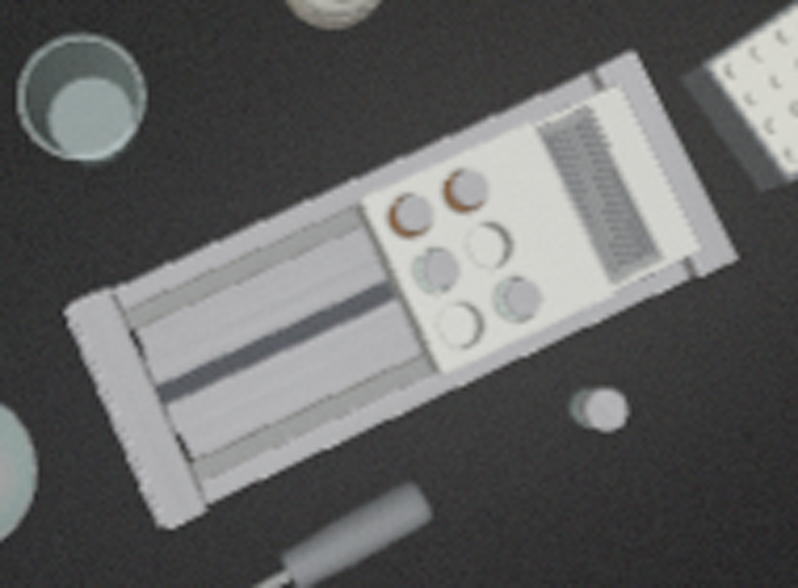

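The crop shows the button (crop corners about (540,125), (590,105), (662,257), (613,283)), the leading block edge at (361,200)–(440,372), and the end stop at lower left.

```bash
python3 - <<'E'
from h import *
f=lambda a:(np.array(a)+.5)/4.2-.5+[270,180]
B=bp("top",f([(540,125),(590,105),(662,257),(613,283)]),.07)
L=bp("top",f([(361,200),(440,372)]),.085)
E_=bp("top",f([(68,310),(205,510)]),.056); P=bp("top",f([(637,52),(737,260)]),.036)
for n,a in(("B",B),("L",L),("E",E_),("P",P)):print(n,a[:,:2].round(4).tolist(),a.mean(0).round(4))
rb=bp("top",f([(361,200),(620,86)]),.085)
for a,b in((L[0],L[1]),(B[0],B[3]),(B[1],B[2]),(P[0],P[1])): 
  d=a-b;print("across ang",np.degrees(np.arctan2(d[1],d[0])).round(2),np.linalg.norm(d))
d=L.mean(0)-B.mean(0);print("slide",d,np.degrees(np.arctan2(-d[0],d[1])),np.linalg.norm(d[:2]))
R=Ro.from_quat(ctrl.read_state()["orientation"],scalar_first=True).as_matrix();print(R.round(4))
# consistency with scene cam
print(proj("scene",B).round(1))
E
```

```text
B [[0.5616, -0.1011], [0.5725, -0.1286], [0.4905, -0.1637], [0.4768, -0.137]] [ 0.5253 -0.1326  0.07  ]
L [[0.5198, -0.0022], [0.4306, -0.0415]] [ 0.4752 -0.0219  0.085 ]
E [[0.4637, 0.1533], [0.359, 0.08]] [0.4113 0.1166 0.056 ]
P [[0.608, -0.1648], [0.4907, -0.2151]] [ 0.5493 -0.19    0.036 ]
across ang 23.79 0.09749079518923401
across ang 22.93 0.09210074364097626
across ang 23.21 0.08921680793938638
across ang 23.22 0.1275850098685319
slide [-0.0501254  0.1107346  0.015    ] 24.354481176619007 0.1215512509189018
[[ 2.560e-01 -9.667e-01  0.000e+00]
 [-9.667e-01 -2.560e-01 -1.000e-04]
 [ 1.000e-04 -0.000e+00 -1.000e+00]]
[[246.4 190.8]
 [234.7 192.1]
 [231.9 173.8]
 [242.9 172. ]]
```

apply_moves(offset=[[-0.316,-0.474,0.05],[-0.316,-0.474,0.05],[-0.316,-0.474,0.05],[-0.316,-0.474,0.05],[-0.316,-0.474,0.05],[-0.316,-0.474,0.05],[-0.316,-0.474,0.05],[-0.316,-0.474,0.05],[-0.316,-0.474,0.05],[-0.316,-0.474,0.05],[-0.316,-0.474,0.05],[-0.316,-0.474,0.05]], rot=[[0,0,-1.722],[0,0,-1.722],[0,0,-1.722],[0,0,-1.722],[0,0,-1.722],[0,0,-1.722],[0,0,-1.722],[0,0,-1.722],[0,0,-1.722],[0,0,-1.722],[0,0,-1.722],[0,0,-1.722]], grip=[-1,-1,-1,-1,-1,-1,-1,-1,-1,-1,-1,-1])

```text
t: 2.0
ee_pos: [0.4782, -0.1809, 0.2097]
orientation: [0.0, 0.995, 0.097, 0.0]
force: [0.0, -0.6, -0.7]
finger_gap: 0.0
```

```bash
cat >> h.py <<'E'
def go(x,y,z,ang):
    s=ctrl.read_state();R=Ro.from_quat(s["orientation"],scalar_first=True)
    c,n=np.cos(ang),np.sin(ang)
    T=Ro.from_matrix([[c,n,0],[n,-c,0],[0,0,-1]])
    print("t",s["t"],"pos",s["ee_pos"].round(4),"F",s["force"].round(2),"gap",s["finger_gap"])
    print("off",R.inv().apply(np.array([x,y,z])-s["ee_pos"]).round(4),"rot",(R.inv()*T).as_rotvec().round(4))
E
python3 -c "
from h import *
go(.524,-.128,.12,np.radians(23.5))"
```

```text
t 2.0 pos [ 0.4782 -0.1809  0.2097] F [ 0.   -0.64 -0.71] gap 1.6764641849060098e-05
off [ 0.0551 -0.0431  0.0897] rot [ 0.0007 -0.0005 -0.2159]
```

apply_moves(offset=[[0.055,-0.043,0.05],[0.055,-0.043,0.06],[0.055,-0.043,0.08],[0.055,-0.043,0.08],[0.055,-0.043,0.08],[0.055,-0.043,0.08]], rot=[[0,0,-0.216],[0,0,-0.216],[0,0,-0.216],[0,0,-0.216],[0,0,-0.216],[0,0,-0.216]], grip=[-1,-1,-1,-1,-1,-1])

```text
t: 2.5
ee_pos: [0.5244, -0.1291, 0.1312]
orientation: [0.001, 0.979, 0.203, 0.001]
force: [0.4, -0.6, 0.3]
finger_gap: -0.0002
```

```bash
python3 - <<'E'
from h import *
go(.524,-.128,.1,np.radians(23.5))
a=ctrl.capture("top")[170:310,310:470];b=ctrl.capture("scene")[110:230,180:320]
r=lambda i:cv2.resize(i,(400,350),interpolation=cv2.INTER_CUBIC)
cv2.imwrite("pics/c2.png",np.hstack([r(a),r(b)]))
E
```

```text
t 2.5 pos [ 0.5244 -0.1291  0.1312] F [ 0.39 -0.56  0.27] gap -0.0001979230281426217
off [ 0.0001 -0.0013  0.0312] rot [ 0.0025 -0.0014 -0.0008]
```

View pics/c2.png

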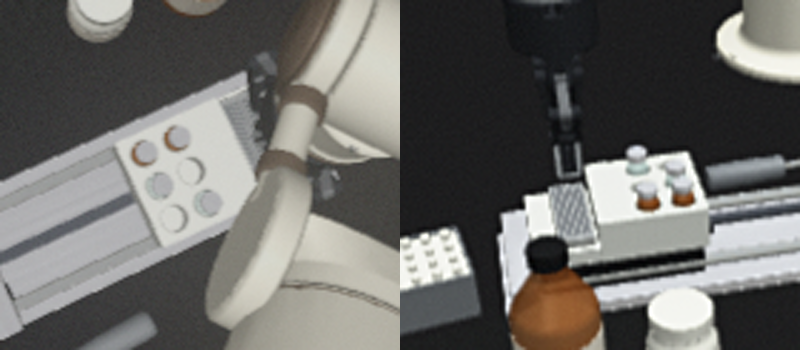

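The scene view (right half) shows the shut fingertips straight above the ribbed button, just behind the step and clear of it. Now I'll descend.

apply_moves(offset=[[0,-0.001,0.02],[0,-0.001,0.034],[0,-0.001,0.037],[0,-0.001,0.039],[0,-0.001,0.041],[0,-0.001,0.041]], rot=[[0,0,0],[0,0,0],[0,0,0],[0,0,0],[0,0,0],[0,0,0]], grip=[-1,-1,-1,-1,-1,-1])

```text
t: 3.1
ee_pos: [0.5253, -0.1296, 0.0922]
orientation: [0.002, 0.979, 0.203, 0.003]
force: [-0.7, -0.2, 0.6]
finger_gap: -0.0001
```

apply_moves(offset=[[0,0,0.003],[0,0,0.005],[0,0,0.005]], rot=[[0,0,0],[0,0,0],[0,0,0]], grip=[-1,-1,-1])

```text
t: 3.35
ee_pos: [0.5261, -0.1301, 0.0879]
orientation: [0.003, 0.979, 0.203, 0.003]
force: [0.6, -0.7, 3.5]
finger_gap: 0.0002
```

apply_moves(offset=[[0,0,0.003],[0,0,0.005],[0,0,0.006],[0,0,0.006]], rot=[[0,0,0],[0,0,0],[0,0,0],[0,0,0]], grip=[-1,-1,-1,-1])

```text
t: 3.68
ee_pos: [0.5266, -0.1303, 0.0838]
orientation: [0.003, 0.979, 0.203, 0.003]
force: [-6.4, 2.2, 16.6]
finger_gap: -0.0001
```

```bash
python3 - <<'E'
from h import *
go(.5255-.1*.399,-.132+.1*.917,.082,np.radians(23.5))
E
```

```text
t 3.6833 pos [ 0.5266 -0.1303  0.0838] F [-6.42  2.15 16.58] gap -5.3849129945196184e-05
off [-0.0019 -0.0988  0.0011] rot [ 0.0076 -0.0052 -0.0016]
```

apply_moves(offset=[[0,-0.004,0.002],[0,-0.01,0.002],[0,-0.017,0.002],[0,-0.025,0.002],[0,-0.033,0.002],[0,-0.041,0.002],[0,-0.049,0.002],[0,-0.057,0.002],[0,-0.065,0.002],[0,-0.073,0.002],[0,-0.081,0.002],[0,-0.087,0.002]], rot=[[0,0,0],[0,0,0],[0,0,0],[0,0,0],[0,0,0],[0,0,0],[0,0,0],[0,0,0],[0,0,0],[0,0,0],[0,0,0],[0,0,0]], grip=[-1,-1,-1,-1,-1,-1,-1,-1,-1,-1,-1,-1])

```text
t: 4.68
ee_pos: [0.492, -0.0523, 0.0837]
orientation: [0.005, 0.979, 0.204, 0.002]
force: [-12.2, -7.9, 24.6]
finger_gap: -0.0001
```

```bash
python3 - <<'E'
from h import *
go(.5255-.149*.399,-.132+.149*.917,.082,np.radians(23.5))
a=ctrl.capture("top")[170:310,270:430];b=ctrl.capture("scene")[110:230,200:340]
r=lambda i:cv2.resize(i,(400,350),interpolation=cv2.INTER_CUBIC)
cv2.imwrite("pics/c3.png",np.hstack([r(a),r(b)]))
E
```

```text
t 4.6833 pos [ 0.492  -0.0523  0.0837] F [-12.21  -7.86  24.59] gap -0.00013837114485808658
off [-0.001  -0.0626  0.001 ] rot [ 0.0115 -0.002   0.0001]
```

View pics/c3.png

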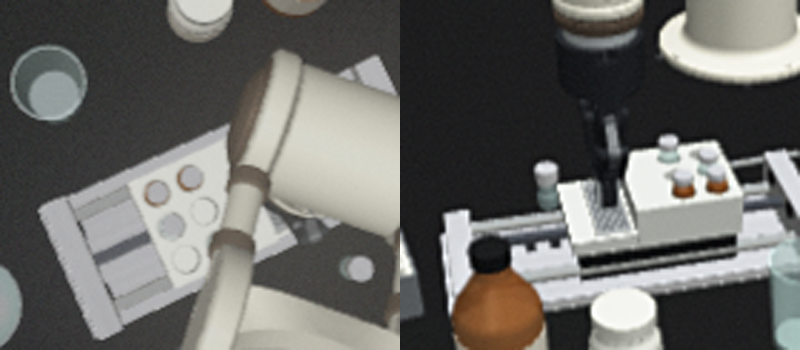

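Carriage is well past half-way with the button down and the vials seated. Pushing on.

apply_moves(offset=[[-0.001,-0.006,0.001],[-0.001,-0.013,0.001],[-0.001,-0.02,0.001],[-0.001,-0.027,0.001],[-0.001,-0.034,0.001],[-0.001,-0.041,0.001],[-0.001,-0.047,0.001],[-0.001,-0.052,0.001],[-0.001,-0.056,0.001],[-0.001,-0.059,0.001],[-0.001,-0.061,0.001],[-0.001,-0.061,0.001]], rot=[[0,0,0],[0,0,0],[0,0,0],[0,0,0],[0,0,0],[0,0,0],[0,0,0],[0,0,0],[0,0,0],[0,0,0],[0,0,0],[0,0,0]], grip=[-1,-1,-1,-1,-1,-1,-1,-1,-1,-1,-1,-1])

```text
t: 5.78
ee_pos: [0.4687, 0.0026, 0.0839]
orientation: [0.007, 0.979, 0.204, 0.004]
force: [0.3, -4.0, 10.2]
finger_gap: 0.0001
```

```bash
python3 - <<'E'
from h import *
go(.5255-.149*.399,-.132+.149*.917,.082,np.radians(23.5))
s=ctrl.read_state();print("along",s["force"][:2]@[-.399,.917],"travel",(s["ee_pos"][:2]-[.5266,-.1303])@[-.399,.917])
a=ctrl.capture("top")[200:320,260:400];b=ctrl.capture("scene")[110:230,220:360]
r=lambda i:cv2.resize(i,(400,350),interpolation=cv2.INTER_CUBIC)
cv2.imwrite("pics/c4.png",np.hstack([r(a),r(b)]))
E
```

```text
t 5.7833 pos [0.4687 0.0026 0.0839] F [ 0.33 -3.98 10.23] gap 0.00011678420446468844
off [-0.0016 -0.0029  0.0019] rot [ 0.0151 -0.0054  0.0012]
along -3.7860943617201417 travel 0.14502865023770667
```

View pics/c4.png

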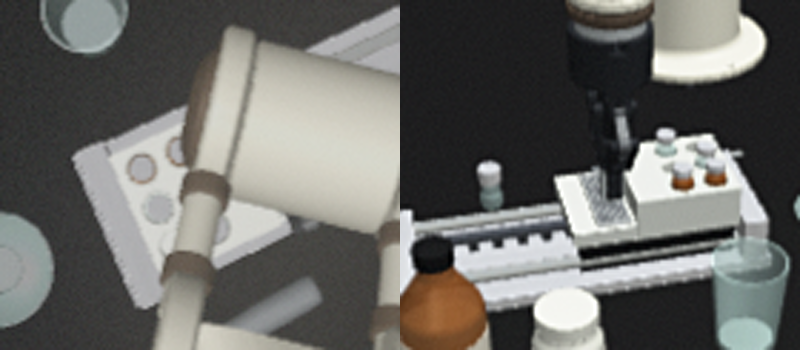

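The carriage is at or nearly at the end stop, but resistance is only about 4 N, so I'll push further until it rises.

apply_moves(offset=[[0,-0.002,0.002],[0,-0.004,0.002],[0,-0.005,0.002],[0,-0.005,0.002]], rot=[[0,0,0],[0,0,0],[0,0,0],[0,0,0]], grip=[-1,-1,-1,-1])

```text
t: 6.22
ee_pos: [0.469, 0.0055, 0.0839]
orientation: [0.009, 0.979, 0.204, 0.006]
force: [-1.5, -5.1, 10.4]
finger_gap: 0.0002
```

```bash
python3 - <<'E'
from h import *
go(.5255-.149*.399,-.132+.149*.917,.082,np.radians(23.5))
s=ctrl.read_state();print("along",s["force"][:2]@[-.399,.917],"travel",(s["ee_pos"][:2]-[.5266,-.1303])@[-.399,.917])
E
```

```text
t 6.2167 pos [0.469  0.0055 0.0839] F [-1.5  -5.14 10.39] gap 0.00023060143086557064
off [-0.0031 -0.0005  0.0019] rot [ 0.0204 -0.0084  0.0017]
along -4.114406188889114 travel 0.14746147684906677
```

apply_moves(offset=[[-0.001,-0.002,0.002],[-0.002,-0.004,0.002],[-0.003,-0.006,0.002],[-0.003,-0.007,0.002],[-0.003,-0.007,0.002]], rot=[[0.01,-0.004,0],[0.01,-0.004,0],[0.01,-0.004,0],[0.01,-0.004,0],[0.01,-0.004,0]], grip=[-1,-1,-1,-1,-1])

```text
t: 6.63
ee_pos: [0.4687, 0.0061, 0.0842]
orientation: [0.011, 0.979, 0.205, 0.008]
force: [9.8, -18.7, -2.5]
finger_gap: -0.0
```

```bash
python3 - <<'E'
from h import *
go(.5255-.149*.399,-.132+.149*.917,.082,np.radians(23.5))
s=ctrl.read_state();print("along",s["force"][:2]@[-.399,.917],"travel",(s["ee_pos"][:2]-[.5266,-.1303])@[-.399,.917])
a=ctrl.capture("top")[210:310,270:370];b=ctrl.capture("scene")[130:220,260:350]
r=lambda i:cv2.resize(i,(400,400),interpolation=cv2.INTER_CUBIC)
cv2.imwrite("pics/c5.png",np.hstack([r(a),r(b)]))
E
```

```text
t 6.6333 pos [0.4687 0.0061 0.0842] F [  9.83 -18.66  -2.52] gap -1.1784475031918295e-06
off [-0.0031  0.0002  0.0021] rot [ 0.0246 -0.0122  0.0029]
along -21.029101188637227 travel 0.14812073451035143
```

View pics/c5.png

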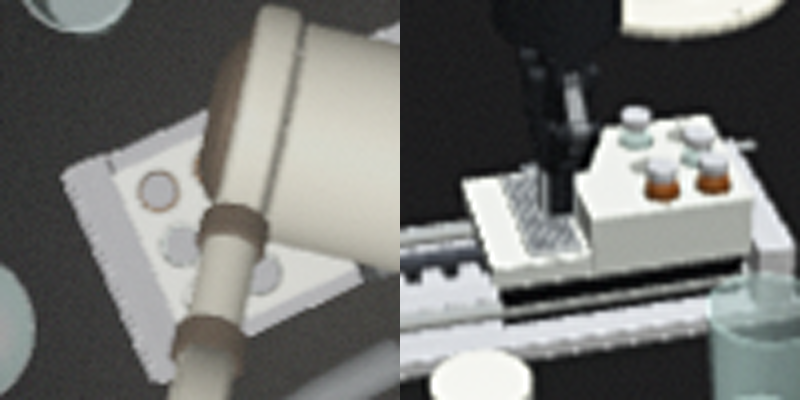

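Resistance along the rail is 21 N with almost no further travel, so it stands against the stop. I'll press and hold briefly, then lift.

apply_moves(offset=[[0,-0.001,0.003],[0,-0.002,0.003],[0,-0.002,0.003],[0,-0.002,0.003],[0,-0.002,0.003]], rot=[[0,0,0],[0,0,0],[0,0,0],[0,0,0],[0,0,0]], grip=[-1,-1,-1,-1,-1])

```text
t: 7.15
ee_pos: [0.4692, 0.006, 0.0837]
orientation: [0.013, 0.979, 0.205, 0.009]
force: [-8.6, -6.3, 22.2]
finger_gap: -0.0001
```

apply_moves(offset=[[0,0,-0.005],[0,0.001,-0.012],[0,0.003,-0.025],[0,0.004,-0.05],[0,0.005,-0.085],[0,0.005,-0.12],[0,0.005,-0.15],[0,0.005,-0.15],[0,0.005,-0.15]], rot=[[0,0,0],[0,0,0],[0,0,0],[0,0,0],[0,0,0],[0,0,0],[0,0,0],[0,0,0],[0,0,0]], grip=[-1,-1,-1,-1,-1,-1,-1,-1,-1])

```text
t: 7.9
ee_pos: [0.469, 0.0045, 0.2354]
orientation: [0.013, 0.979, 0.205, 0.011]
force: [-0.4, -0.5, 0.1]
finger_gap: 0.0001
```

```bash
python3 - <<'E'
from h import *
go(.6,-.2,.25,np.radians(23.5))
a=ctrl.capture("top")[200:320,270:410];b=ctrl.capture("scene")[130:220,240:350]
r=lambda i:cv2.resize(i,(400,350),interpolation=cv2.INTER_CUBIC)
cv2.imwrite("pics/c6.png",np.hstack([r(a),r(b)]))
E
```

```text
t 7.9 pos [0.469  0.0045 0.2354] F [-0.44 -0.48  0.09] gap 0.0001060773389676399
off [ 0.0378  0.2403 -0.0067] rot [ 0.0306 -0.0151  0.0038]
```

View pics/c6.png

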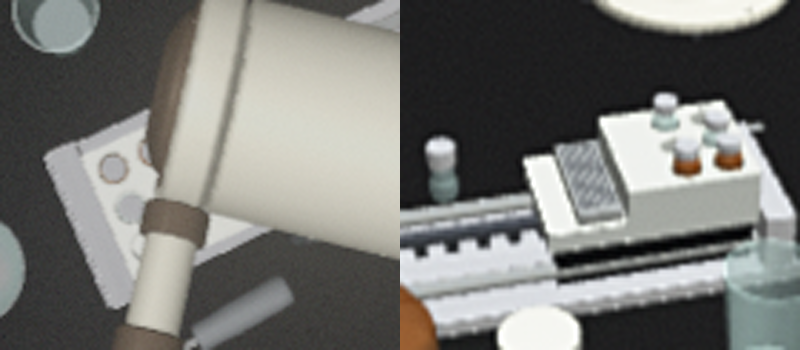

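The scene crop shows the button up again with its side face visible, the carriage against the end stop, all four vials seated and the fingers clear.

```bash
python3 -c "
from plant import ctrl
print(ctrl.job_done(),ctrl.read_state()['t'])"
```

```text
the job is handed in; nothing more can be done
the job is handed in; nothing more can be done
```

I pressed the release button fully down with the shut fingertips. Holding it down, I pushed the carriage along the rail to the taller end stop, held it there about 0.4 s, then lifted straight off. I handed the job in at about 8 s of the 38 s allowed; no verdict is reported.

**Last checks:**
- **At the stop:** pushing further met about 21 N with under 1 mm more travel. The fingertips had moved 148 mm, which includes taking up the small gap to the step.
- **Button on the way:** it stayed down at every reading I took. At the stop, one reading showed almost no downward force (-2.5 N) while I was pushing hard. The tip height still read as button down, so I pressed again (22 N) and held before letting go.
- **After letting go:** the final picture shows the button up and the four vials seated. The tool force was about 0.

**Not confirmed by number:** I judged the carriage's final place from the picture and the push force. In the last top view the arm hid part of the carriage. I did not measure the bystanders' positions; those visible in the pictures looked unmoved. The tool also ended tilted by about 0.03 rad, and I compensated for that in the lift.

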